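# Refit the wax warmer's control knob and hold it pressed in

### The arm

A 7-joint arm with a two-finger parallel gripper is mounted at the origin on the work surface. World frame = base frame: x ahead of the robot, y to its left, z up, the work surface at z = 0. Lengths are in m, angles in rad, forces in N, time in s.
With the tool pointing down it reaches from about 0.4 to 0.9 m from the base axis. Payload 5.6 kg.
Tool frame: the origin (TCP) lies midway between the tips of the shut fingers; the grasp point (between the pads) lies 19 mm behind it; z points along the fingers, y is the line along which they close (so a half turn about z gives the same grasp; the last joint's range is limited). The gripper opens to 92 mm and grips with 3 to 60 N. Pads are 20 mm wide; open, the fingers measure 128 mm over their backs; the gripper's body (75 mm by 189 mm) begins 69 mm behind the grasp point.
Start: joints at [1.076, 0.468, -0.012, 1.603, 0.006, 1.071, -0.056], TCP at [0.284, -0.585, 0.215] pointing down, gripper open.
Joint ranges: [-2.53, 2.53], [-0.31, 2.02], [-1.57, 1.55], [0.28, 2.44], [-1.29, 4.43], [0.15, 1.84], [-2.92, 2.92]. Speed limits (rad/s): [2.57, 2.57, 3.14, 3.14, 3.14, 3.14, 3.14].

### API

Orientations are given as a 3x3 rotation matrix whose columns are the frame's x, y, z axes.
In Python, from station import env, effector, solver, viewer, workorder, search_frame, tip_of gives the robot as it stands. Calls block until the motion is done:
- env.reach(position, orientation): joint-space move of the TCP to a pose.
- env.movel(position, frame=None, rate=0.15): straight line of the TCP; frame=None keeps the orientation; rate is the mean speed in m/s.
- env.goto_joints(angles): joint-space move.
- effector.release() and effector.grasp(squeeze=None): open the fingers fully, or close them until they stop; squeeze is the grip in N (None keeps the last).
- env.pause(seconds).
- solver.inverse_kinematics(position, orientation): joint angles nearest the present ones, or None.
- env.sense(): the state.
- viewer.read_camera(name): name is "scene" or "top" or "wrist"; returns (picture, depth): 480x640x3 uint8, red, green, blue; 480x640 float32, m along the optical axis (not along the pixel's ray), 0 where there is no reading.
- viewer.camera_info(name): a dict with "intrinsics" (3x3 intrinsics, pixels), "dist_coeffs" ([k1, k2, p1, p2, k3] as OpenCV has them; the pictures are not rectified), "eye" and "rotation" of the camera in the world; the wrist camera has in their place "T_tool_cam" (4x4, takes a point from camera to tool coordinates, whose origin is the TCP and whose axes are the flange's). Camera axes: x right, y up, looking along -z (the intrinsics and any distortion apply to the point x, -y, -z); pixel columns grow to the right and rows downward; lengths in m; the calibration is good to about 2 mm. A picture is of the moment at which its call begins: read the wrist's pose just before it. camera_info takes no time and is no camera call.
A pose or a line that the arm cannot do raises env.PlanningError and nothing moves.
- workorder.finish_job(): hands the job in; it is judged then, once.
Trained networks look in the newest picture that a camera, given by its name, has taken for a name from the list of things; names that differ only in an ending like _2 or _b are one class to them, and where a whole thing is asked for, a point or a joint stands for the part that bears it (a point fixed in the world has none). Each returns a list of dicts, best first, with "score" (0 to 1); they miss things now and then, are a little off and sometimes report something else, mostly with a low value. They report only what shows in the picture. A call takes as long as a camera call. They do not tell look-alikes from the thing itself.
- search_frame(camera, name): "at" ([x, y, z] in m, in world coordinates, good to about 4 mm: the middle of the surface that is visible of it).
- tip_of(camera, name): "at" ([x, y, z] in m, in world coordinates, good to about 4 mm: a listed point, or the origin of a listed thing).
The state is a dict: "t": time; "joint_positions": joint angles; "joint_velocities": joint speeds; "tau": joint torques, N m; "ee_pos": TCP position; "tcp_rot": TCP orientation; "wrist_force": force on the tool from outside, world axes, zero at the start; "moment": the same for the moment, N m; "gripper_width": finger opening in m; "grasp_force": force on a finger pad.
Only numpy, scipy, OpenCV 4.12 (cv2) and the standard library are available. Lean on these libraries where they do the work, as an engineer would, in place of code of your own. Each camera call takes 0.05 s, during which the arm holds its last target. There are 200 camera calls.

### The job

Someone left a steel tin standing on the wax warmer's deck, right against the bare control shaft: take it off and set it down upright in the empty shallow tray, without dropping it. Then take the loose control knob from the table, turn it so that the flat in its hole matches the flat of the D-shaped shaft, push it fully onto the shaft, and press knob and shaft all the way in against the spring. Finish while the gripper still holds the knob pressed in, and leave all the other things where they stand.

Things in the scene. Friction and masses are not known exactly. Their poses are not given: they have to be found in the camera images.
- tin_center (a point): centre (30 mm above its underside) of the steel tin to be cleared away: upright cylinder, 48 mm diameter, 60 mm high, about 110 to 220 g, closed. It stands on the warmer's deck about 35 mm to the left (+y of the warmer) of the shaft, so close that the knob would not fit; the shaft beside it is 22 mm high
- tin: the same tin; origin at the centre of its underside
- tray: empty shallow square white plastic tray, 140 x 140 mm, rim 16 mm high, walls and floor 4 mm thick, fixed; origin at the centre of its underside, axes along its sides
- knob_center (a point): centre (20 mm above its underside) of the loose black knob, which stands on the table on its open underside: a block 40 mm high, 50 mm long and 26 mm wide between two parallel upright sides, which run from 23 mm behind to 14 mm ahead of this point. x axis: along its length towards the pointed end; z up. 80 to 130 g
- knob_nose (a point): tip of the knob's pointed end, at half height, 27 mm ahead (+x) of the knob's centre
- knob: the same knob; origin at the underside, below its centre, same axes. There a D-shaped blind hole opens downwards, on the vertical axis through the knob's centre: 15.2 mm diameter, 14 mm deep, its flat 2.6 mm from the axis on the side of the pointed end (+x)
- warmer: wax warmer, a fixed white box 270 (x) x 220 (y) x 70 mm high; its flat top is the deck. Towards the back stands a round lidded pot, 132 mm diameter, centred 60 mm behind (+x) the origin, rising to 52 mm above the deck. Origin at the centre of its underside; the control shaft stands 80 mm in front (-x) of the origin
- shaft_tip (a point): centre of the top end of the upright steel control shaft, 22 mm above the deck when not pressed. D section: 14 mm diameter, flat 2 mm from the axis; x axis points out of the flat: the knob's pointed end must point along it. Round part of its top edge chamfered 1 mm. Stiff to turn (0.3 N m). When the knob is fully on, its hole's end rests on the tip: knob centre 6 mm above the tip
- shaft (a joint): how far the shaft is pressed down: 0 at rest to 0.006 m at its stop; a spring pushes it up with about 5 N at rest, 12 N at the stop; it springs back when let go
- tin_twin: a second steel tin exactly like the one on the warmer (48 mm diameter, 60 mm high), standing on the table; not to be moved; origin at the centre of its underside
- spatula_cup: clear plastic cup, 72 mm diameter, 100 mm high, with spatulas standing up to about 185 mm; bystander; origin at the centre of its underside
- timer: flat white kitchen-type timer, 60 x 75 x 18 mm, lying on the table; bystander; origin at the centre of its underside
- toner: white bottle, 44 mm diameter, 130 mm high, standing on the table; bystander; origin at the centre of its underside
- spatula: flat wooden wax spatula, 147 x 17 x 4 mm, round-ended, lying on the table; bystander; origin at the centre of its underside
- dropper: small amber dropper bottle, 26 mm diameter, 50 mm high, standing on the right front corner of the warmer's deck; bystander; origin at the centre of its underside
- bowl: white mixing bowl, 110 mm diameter, 50 mm high, standing on the table; bystander; origin at the centre of its underside
There are look-alikes about, which are no part of the job. What is meant by the knob is not blue, and is the larger of those in its own colour.

How it is judged:
By the outcome, as a careful person would: the job done as asked, in the order asked, and still so for the second after the job is handed in, while the arm keeps its last pose, push and grip.
It also fails if it takes over 61 s, if anything falls off the work surface, if the arm or the gripper's body presses on something with over 40 N, if the wrist force passes 120 N, or if a joint passes its speed limit or range.

## Working session

There is one attempt and no reset: what is moved stays moved. The work goes in short steps, each a Python script; the robot and the scene stay as the last script left them, time stands still between calls to the robot, and variables do not carry over. Pictures are saved under pics/ and viewed, at most 10 in all, crops included, and the job is handed in when it is done.

```bash
ls; mkdir -p pics
cat > h.py <<'E'
import numpy as np, cv2
from station import env, effector, solver, viewer, workorder, search_frame, tip_of
def cam(n):
    s=env.sense(); im,d=viewer.read_camera(n); i=viewer.camera_info(n)
    if 'eye' in i: R,e=np.array(i['rotation']),np.array(i['eye'])
    else:
        T=np.array(i['T_tool_cam']); Rt=np.array(s['tcp_rot']); R=Rt@T[:3,:3]; e=np.array(s['ee_pos'])+Rt@T[:3,3]
    return im,d,dict(K=np.array(i['intrinsics'],float),D=np.array(i['dist_coeffs'],float),R=R,e=e)
def ray(c,uv):
    p=cv2.undistortPoints(np.array(uv,float).reshape(-1,1,2),c['K'],c['D']).reshape(-1,2)
    return np.c_[p[:,0],-p[:,1],-np.ones(len(p))]@c['R'].T
def onz(c,uv,z):
    r=ray(c,uv); return c['e']+r*((z-c['e'][2])/r[:,2])[:,None]
def deproj(c,d,uv):
    uv=np.atleast_2d(uv); return c['e']+ray(c,uv)*d[uv[:,1].astype(int),uv[:,0].astype(int)][:,None]
def proj(c,P):
    q=(np.atleast_2d(P)-c['e'])@c['R']; q=q*[1,-1,-1]
    return cv2.projectPoints(q.reshape(-1,1,3),np.zeros(3),np.zeros(3),c['K'],c['D'])[0].reshape(-1,2)
def save(n,im): cv2.imwrite(f'pics/{n}.png',cv2.cvtColor(im,cv2.COLOR_RGB2BGR))
def down(yaw): # closing axis (tool y) at yaw in world
    c,s=np.cos(yaw),np.sin(yaw); y=np.array([c,s,0]); z=np.array([0,0,-1.]); return np.c_[np.cross(y,z),y,z]
E
python3 - <<'E'
from h import *
np.set_printoptions(precision=4,suppress=True)
for n in ('scene','top'):
    im,d,c=cam(n); save(n+'0',im); print(n,c['e'],c['R'].tolist(),c['K'].tolist())
    for k in ('tin_center','tray','knob_center','knob_nose','shaft_tip','warmer'):
        for r in tip_of(n,k)[:4]: print(k,np.array(r['at']),round(r['score'],2),proj(c,r['at'])[0].round())
s=env.sense(); print(s['t'],s['tcp_rot'],viewer.camera_info('wrist'))
E
```

```text
pics
scene [ 0.8486 -0.7434  0.7941] [[0.9001856107226478, -0.2956804109994112, 0.31974827724182125], [0.435501472936048, 0.6146695780882115, -0.65766235778201], [-0.0020816624188362146, 0.7312690368968723, 0.6820859640525487]] [[450.14847454806676, 0.0, 327.0951977094838], [0.0, 450.14847454806676, 242.01168181716113], [0.0, 0.0, 1.0]]
tin_center [0.5469 0.0958 0.0999] 0.79 [365. 203.]
tray [ 0.6053 -0.2315 -0.0012] 0.68 [330. 333.]
knob_center [ 0.3494 -0.1507  0.0227] 0.87 [248. 264.]
knob_center [ 0.4373 -0.1894  0.0191] 0.85 [271. 288.]
knob_center [ 0.361  -0.2346  0.0114] 0.52 [233. 293.]
knob_center [0.5468 0.0944 0.0986] 0.51 [365. 204.]
knob_nose [ 0.462  -0.1674  0.0226] 0.88 [285. 284.]
knob_nose [ 0.3224 -0.155   0.0151] 0.67 [238. 264.]
knob_nose [ 0.3471 -0.2536  0.016 ] 0.55 [222. 295.]
shaft_tip [ 0.597  -0.4516 -0.0003] 0.67 [274. 421.]
shaft_tip [0.5434 0.0658 0.0927] 0.52 [359. 212.]
warmer [ 0.624   0.0461 -0.0023] 0.75 [384. 254.]
top [ 0.3375 -0.0627  1.5031] [[0.022465050715596496, 0.9929181538834976, -0.1166570237273883], [-0.9996797058392085, 0.0209499067041
[... 609 characters left out ...]
.58 [356. 252.]
knob_nose [ 0.3472 -0.2528  0.0146] 0.44 [387. 292.]
shaft_tip [0.5405 0.0604 0.0932] 0.47 [276. 218.]
warmer [0.6209 0.0516 0.0014] 0.67 [282. 195.]
warmer [ 0.4396 -0.187   0.0231] 0.61 [365. 259.]
0.7 [[ 0.8997  0.4365 -0.    ]
 [ 0.4365 -0.8997 -0.0001]
 [-0.      0.0001 -1.    ]] {'intrinsics': array([[337.8987,   0.    , 316.2008],
       [  0.    , 337.8987, 241.33  ],
       [  0.    ,   0.    ,   1.    ]]), 'dist_coeffs': array([-0.0573,  0.    ,  0.    ,  0.    ,  0.    ]), 'T_tool_cam': array([[-0.0003,  0.9651,  0.2618,  0.0736],
       [ 1.    ,  0.0002,  0.0005,  0.0012],
       [ 0.0004,  0.2618, -0.9651, -0.1706],
       [ 0.    ,  0.    ,  0.    ,  1.    ]])}
```

View pics/scene0.png

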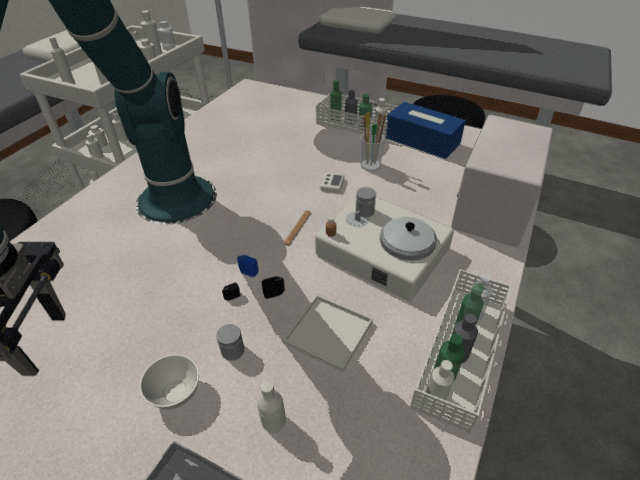

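Run:
```python
import cv2
t=cv2.imread('pics/top0.png'); s=cv2.imread('pics/scene0.png')
a=cv2.resize(t[180:330,180:420],None,fx=3,fy=3,interpolation=cv2.INTER_CUBIC)
cv2.imwrite('pics/topc.png',a)
cv2.imwrite('pics/knobs.png',cv2.resize(s[240:320,200:310],None,fx=7,fy=7,interpolation=cv2.INTER_CUBIC))
```

```text
(no output)
```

View pics/knobs.png

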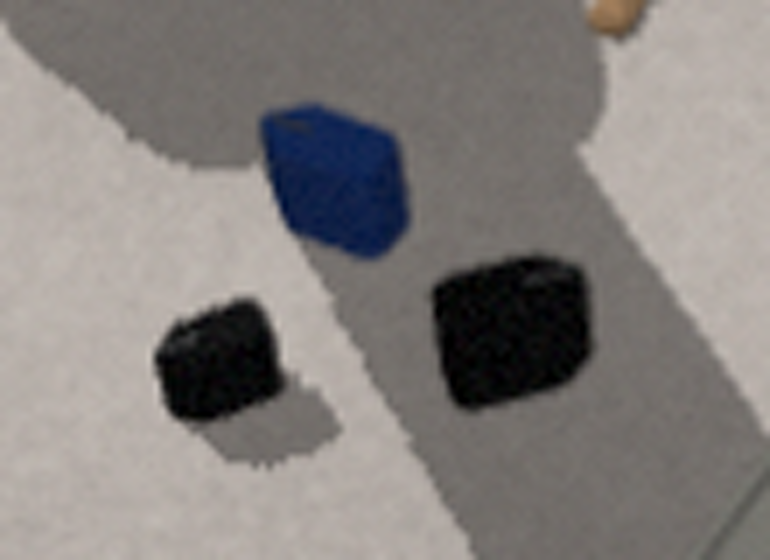

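View pics/topc.png

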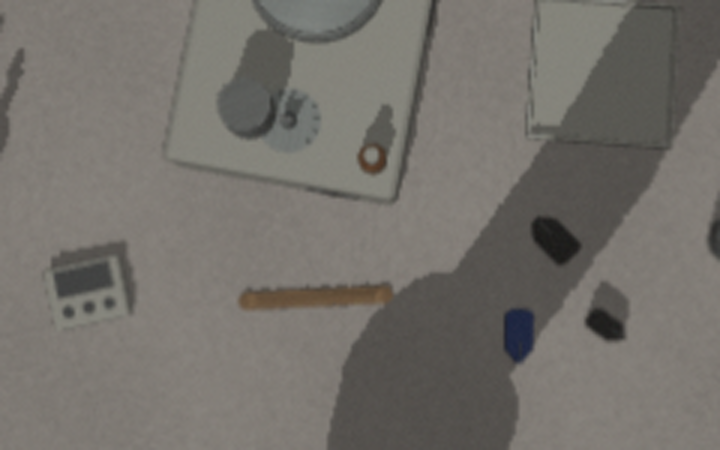

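The scene shows three knob look-alikes: blue at (248,264), small black at (233,293) and large black at (271,288). The knob meant is the large black one, with its nose towards +x+y. The tin to move is on the deck at (365,203), and its twin is at (231,342). Next I look at the shaft and tin with the wrist camera.

Run:
```python
from h import *
np.set_printoptions(precision=4,suppress=True)
q0=np.array(env.sense()['joint_positions'])
tin=np.array([.548,.098])
for yd in (-10.4,169.6):
    R=down(np.radians(yd))
    for p in ([.548,.07,.27],[.548,.098,.14],[.606,-.232,.07]): print(yd,p,solver.inverse_kinematics(np.array(p),R))
for yd in (45+90,-45):
    for p in ([.44,-.187,.15],): print(yd,p,solver.inverse_kinematics(np.array(p),down(np.radians(yd))))
for yd in (80,-100): print(yd,solver.inverse_kinematics(np.array([.545,.063,.15]),down(np.radians(yd))))
```

```text
-10.4 [0.548, 0.07, 0.27] [ 0.3351  0.3251 -0.6433  1.75    0.2128  1.1369 -0.5547]
-10.4 [0.548, 0.098, 0.14] [ 0.2369  0.4849 -0.6036  1.8676  0.346   0.8948 -0.7143]
-10.4 [0.606, -0.232, 0.07] [ 0.5235  0.6559 -0.2925  1.6885  0.24    0.8326 -0.0555]
169.6 [0.548, 0.07, 0.27] [ 0.7387  0.6113 -1.3102  1.7295  0.6148  1.2918  2.2507]
169.6 [0.548, 0.098, 0.14] [ 0.6545  0.8751 -1.3258  1.8449  0.9204  1.2103  1.9815]
169.6 [0.606, -0.232, 0.07] [ 0.0817  0.6449  0.3238  1.7218 -0.2651  0.8181 -2.7959]
135 [0.44, -0.187, 0.15] [ 1.3275  0.6842 -1.3131  2.0181  0.7711  1.0697  2.0039]
-45 [0.44, -0.187, 0.15] [ 0.5808  0.2871 -0.2872  2.0567  0.1108  0.812  -0.557 ]
80 [ 0.4115  0.5004 -0.7514  1.873   0.4201  0.9325  0.861 ]
-100 [ 0.1182  0.4091 -0.3648  1.8912  0.1861  0.8741 -2.0843]
```

Run:
```python
from h import *
np.set_printoptions(precision=4,suppress=True)
import pickle
R=down(np.radians(80))
env.reach(np.array([.54,.075,.25]),R)
im,d,c=cam('wrist'); save('w1',im); pickle.dump((im,d,c),open('w1.pkl','wb'))
for k in ('tin_center','tin','shaft_tip','warmer'):
    for r in tip_of('wrist',k)[:3]: print(k,np.array(r['at']),round(r['score'],2),proj(c,r['at'])[0].round())
print(env.sense()['t'],c['e'],c['R'])
```

```text
tin_center [0.5473 0.0931 0.1026] 0.66 [338. 232.]
tin [0.5491 0.0928 0.0688] 0.91 [336. 226.]
shaft_tip [0.5436 0.0607 0.0945] 0.42 [305. 232.]
warmer [0.6163 0.0488 0.0042] 0.96 [308. 271.]
3.4583 [0.4688 0.0857 0.4204] [[ 0.1762 -0.9505 -0.2558]
 [ 0.9844  0.17    0.0463]
 [-0.0005 -0.26    0.9656]]
```

View pics/w1.png

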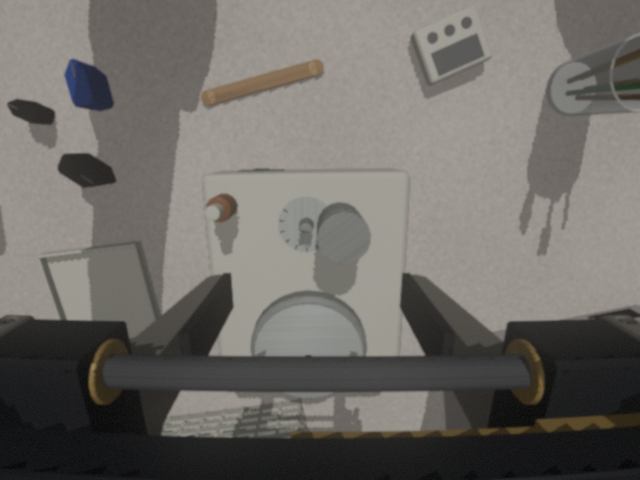

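The wrist view shows the shaft at about (306,226) on its dial, the tin beside it at about (341,230), and the dropper at (220,207). Next I compute heights and axes from depth.

Run:
```python
from h import *
import pickle
np.set_printoptions(precision=4,suppress=True)
im,d,c=pickle.load(open('w1.pkl','rb'))
v,u=np.mgrid[150:300,200:415]; uv=np.c_[u.ravel(),v.ravel()]
P=deproj(c,d,uv); 
deck=P[(abs(P[:,2]-.07)<.012)]; print('deck z',np.median(deck[:,2]))
t=P[(np.hypot(P[:,0]-.548,P[:,1]-.095)<.04)&(P[:,2]>.115)]; print('tin top z',np.median(t[:,2]),len(t))
(cx,cy),r=cv2.minEnclosingCircle(t[:,:2].astype(np.float32)); print('tin',cx,cy,r,t[:,:2].mean(0))
s=P[(np.hypot(P[:,0]-.5436,P[:,1]-.0607)<.011)&(P[:,2]>.08)]; print('shaft',s.mean(0),np.median(s[:,2]),len(s))
f=onz(c,[[215,173],[400,170]],.07); print(f, np.degrees(np.arctan2(*(f[1]-f[0])[[1,0]])))
# tray from top
im,d,c=cam('top');
```

```text
deck z 0.07043906555661525
tin top z 0.13062139851467736 2653
tin 0.5469788312911987 0.09960851073265076 0.027096381410956383 [0.5455 0.0997]
shaft [0.5391 0.0626 0.0912] 0.09211561478101166 130
[[ 0.4719 -0.0205  0.07  ]
 [ 0.5024  0.1666  0.07  ]] 80.73577589327328
```

Run:
```python
import cv2
t=cv2.imread('pics/w1.png')
cv2.imwrite('pics/w1c.png',cv2.resize(t[180:280,260:390],None,fx=6,fy=6,interpolation=cv2.INTER_CUBIC))
```

```text
(no output)
```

View pics/w1c.png

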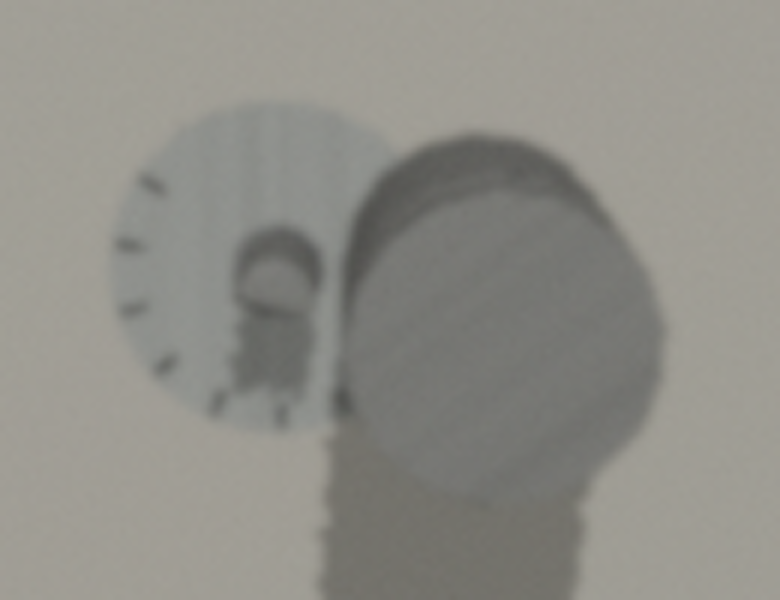

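The crop confirms the flat faces down in the image, which is roughly +x and away from the front. The deck, tin-top and shaft heights agree with the text. Next I grasp the tin along the warmer's x.

```bash
cat >> h.py <<'E'
def lower(z0,z1,step=.001,df=4,rate=.03):
    """step down from present xy until the vertical push on the tool rises by df"""
    p=np.array(env.sense()['ee_pos']); f0=env.sense()['wrist_force'][2]
    for z in np.arange(z0,z1-1e-9,-step):
        env.movel(np.array([p[0],p[1],z]),rate=rate); f=env.sense()['wrist_force'][2]-f0
        if f>df: break
    print('lower z',z,'df',f); return z
E
python3 - <<'E'
from h import *
np.set_printoptions(precision=4,suppress=True)
R=down(np.radians(-9.5)); x,y=.5465,.0997
env.reach(np.array([x,y,.20]),R); env.movel(np.array([x,y,.091]),rate=.15)
effector.grasp(squeeze=35); s=env.sense(); print(s['gripper_width'],s['grasp_force'],s['wrist_force'],s['t'])
env.movel(np.array([x,y,.20]),rate=.15); s=env.sense(); print(s['gripper_width'],s['wrist_force'])
env.movel(np.array([.606,-.2325,.20]),frame=down(np.radians(-5)),rate=.25)
env.movel(np.array([.606,-.2325,.031]),rate=.15)
lower(.029,.021,df=3); s=env.sense(); print(s['wrist_force'],s['t'])
effector.release(); env.movel(np.array([.606,-.2325,.15]),rate=.2)
im,d,c=cam('scene'); save('s2',im[270:390,250:410])
print(tip_of('scene','tin')[:3], env.sense()['t'])
# view knob
env.reach(np.array([.44,-.187,.20]),down(np.radians(-45)))
import pickle; w=cam('wrist'); save('w2',w[0]); pickle.dump(w,open('w2.pkl','wb'))
for k in ('knob_center','knob_nose'):
    for r in tip_of('wrist',k)[:3]: print(k,np.array(r['at']),round(r['score'],2),proj(w[2],r['at'])[0].round())
print(env.sense()['t'])
E
python3 -c "
import cv2,numpy as np
a=cv2.imread('pics/s2.png');b=cv2.imread('pics/w2.png')
a=cv2.resize(a,None,fx=2,fy=2);o=np.zeros((600,640,3),np.uint8);o[:240,:320]=a;o[240:]=b[:360];cv2.imwrite('pics/m2.png',o)"
```

```text
0.04739064830522859 35.00015715602785 [0.234  0.1319 0.6086] 6.4833
0.04717935752170513 [ 0.7177 -0.8835 -1.7199]
lower z 0.023999999999999997 df 8.172129292809565
[-2.5079  0.4624  6.183 ] 11.6333
[{'at': [0.6054, -0.2363, 0.0052], 'score': 0.86}, {'at': [0.4392, -0.1889, 0.001], 'score': 0.51}] 13.3083
knob_center [ 0.3592 -0.236   0.0154] 0.81 [295. 300.]
knob_center [ 0.4411 -0.187   0.0206] 0.67 [315. 221.]
knob_center [ 0.3463 -0.1514  0.0202] 0.6 [231. 259.]
knob_nose [ 0.3241 -0.1547  0.0175] 0.97 [221. 273.]
knob_nose [ 0.4593 -0.1677  0.0202] 0.71 [314. 196.]
knob_nose [ 0.3417 -0.2528  0.0159] 0.56 [295. 319.]
14.2083
```

View pics/m2.png

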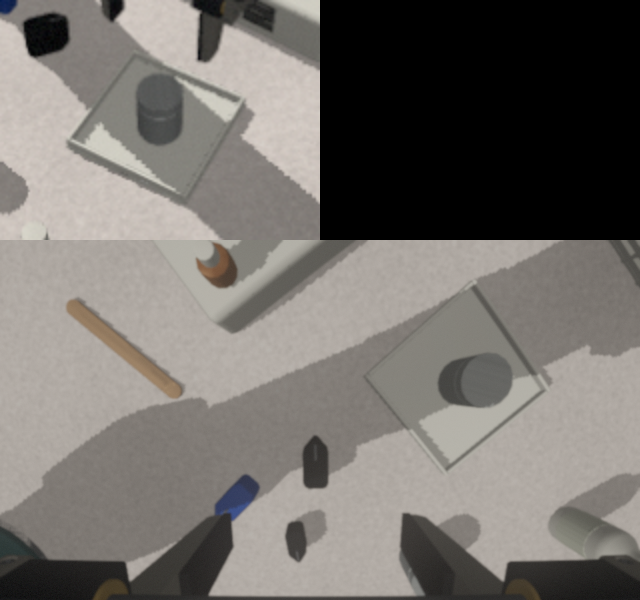

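The tin stands upright in the tray. In the wrist view the knob is at about (315,223), with its nose pointing up the image. Next I refine its pose from depth.

Run:
```python
from h import *
import pickle
np.set_printoptions(precision=4,suppress=True)
im,d,c=pickle.load(open('w2.pkl','rb'))
v,u=np.mgrid[170:270,280:350]; uv=np.c_[u.ravel(),v.ravel()]
P=deproj(c,d,uv); m=(np.hypot(P[:,0]-.44,P[:,1]+.187)<.04)
print('table',np.median(P[m&(P[:,2]<.008)][:,2]))
t=P[m&(P[:,2]>.034)]; print('top',np.median(t[:,2]),len(t))
a,b,w=cv2.minAreaRect((t[:,:2]*1000).astype(np.float32)); print(a,b,w)
for ang in (40,43,45,47,50):
    A=np.radians(ang); n=np.array([np.cos(A),np.sin(A)]); l=np.array([-n[1],n[0]])
    pn=t[:,:2]@n; pl=t[:,:2]@l; lo,hi=np.percentile(pl,[1,99]); nl,nh=np.percentile(pn,[.5,99.5]); 
    print(ang,(hi-lo)*1000,(nh-nl)*1000,'ctr',n*((nl+nh)/2-.002)+l*(lo+hi)/2)
```

```text
table 0.0005951798237479322
top 0.04049606266422462 1110
(441.9273681640625, -186.79815673828125) (49.512664794921875, 25.410560607910156) 45.090702056884766
40 25.874763443495098 48.14592059222026 ctr [ 0.4403 -0.1886]
43 25.42441674510326 48.15073720868771 ctr [ 0.4403 -0.1886]
45 25.17270846812758 48.13262356274245 ctr [ 0.4403 -0.1885]
47 25.354950996688995 48.203897821266665 ctr [ 0.4402 -0.1885]
50 26.03612775088027 48.239247475220374 ctr [ 0.4401 -0.1883]
```

Run:
```python
from h import *
import pickle
np.set_printoptions(precision=4,suppress=True)
def near(n,p,yaw):
    env.reach(np.array(p),down(np.radians(yaw))); env.pause(.2)
    w=cam('wrist'); pickle.dump(w,open(n+'.pkl','wb')); save(n,w[0]); return w
k=near('kn',[.4405,-.1882,.110],-45)
env.movel(np.array([.4405,-.1882,.22]),rate=.25)
s=near('sh',[.5415,.0625,.162],-115)
pk=proj(k[2],[.4405,-.1882,.0405])[0].astype(int); ps=proj(s[2],[.5415,.0625,.092])[0].astype(int); print(pk,ps)
h=50
o=np.hstack([cv2.resize(w[0][max(0,p[1]-h):p[1]+h,p[0]-40:p[0]+40],(400,500),interpolation=cv2.INTER_CUBIC) for w,p in((k,pk),(s,ps))])
save('near',o); print(env.sense()['t'])
for kk in ('shaft_tip',): print([(np.array(r['at']),r['score']) for r in tip_of('wrist',kk)])
```

```text
[312 252] [314 253]
17.3167
[(array([0.5399, 0.0573, 0.0971]), 0.76), (array([ 0.505 , -0.0158,  0.0709]), 0.69)]
```

View pics/near.png

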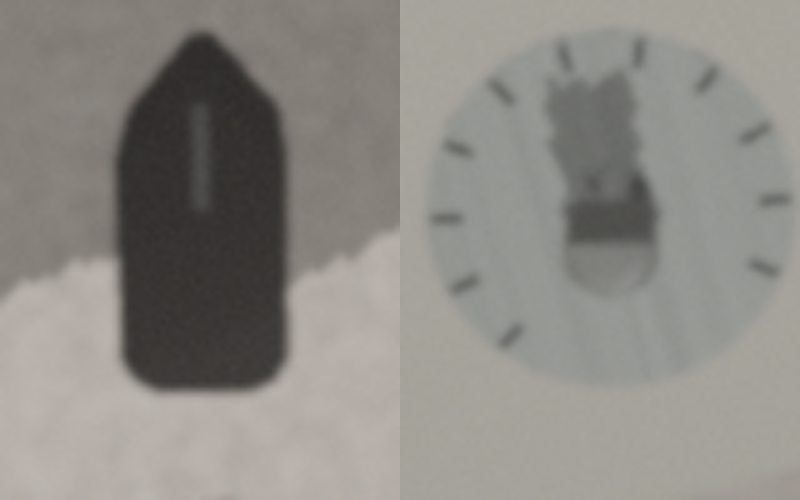

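The left half shows the knob from straight above with its nose up. The right half shows the shaft's flat edge nearly horizontal at row 242, so the yaw of -115° is nearly right. Next I find the edges to sub-pixel accuracy in the same tool-relative geometry.

Run:
```python
from h import *
import pickle
np.set_printoptions(precision=4,suppress=True)
def edge(a,x0):  # subpixel position of the steepest step in 1-D profile
    g=np.abs(np.gradient(cv2.GaussianBlur(a.reshape(1,-1).astype(np.float32),(3,1),0).ravel())); i=int(np.argmax(g[1:-1]))+1
    d=g[i-1]-2*g[i]+g[i+1]; return x0+i+(.5*(g[i-1]-g[i+1])/d if d else 0)
k=pickle.load(open('kn.pkl','rb')); s=pickle.load(open('sh.pkl','rb'))
G=k[0].mean(2); ox,oy=272,202
cols=np.arange(ox+30,ox+52); be=np.array([[u,edge(G[oy+68:oy+88,u],oy+68)] for u in cols])
rows=np.arange(oy+32,oy+66)
L=np.array([[edge(G[r,ox+16:ox+32],ox+16),r] for r in rows]); Rr=np.array([[edge(G[r,ox+50:ox+64],ox+50),r] for r in rows])
zt=.0405; B=onz(k[2],be,zt); L=onz(k[2],L,zt); Rr=onz(k[2],Rr,zt)
def fitdir(P): P=P[:,:2]; m=np.median(P,0); l=cv2.fitLine(P.astype(np.float32)*1000,cv2.DIST_HUBER,0,.01,.01).ravel(); return l[:2],l[2:]/1000
for n,P in(('L',L),('R',Rr),('B',B)): dd,m=fitdir(P); print(n,np.degrees(np.arctan2(dd[1],dd[0])),m)
A=np.radians(45); n=np.array([np.cos(A),np.sin(A)]); l=np.array([-n[1],n[0]])
a=np.median(B[:,:2]@n)+.023; b1,b2=np.median(L[:,:2]@l),np.median(Rr[:,:2]@l); print('width',b1-b2)
kc=n*a+l*(b1+b2)/2; print('knob centre',kc)
G=s[0].mean(2); ox,oy=274,203
fe=np.array([[u,edge(G[oy+45:oy+53,u],oy+45)] for u in range(ox+35,ox+50)]); print(fe[:,1])
F=onz(s[2],fe,.092); dd,m=fitdir(F); fa=np.degrees(np.arctan2(dd[1],dd[0])); print('flat line',fa,m)
bot=np.array([[u,edge(G[oy+54:oy+65,u],oy+54)] for u in range(ox+40,ox+45)]); print('arc',bot[:,1])
lr=np.array([[edge(G[r,ox+28:ox+37],ox+28),edge(G[r,ox+47:ox+56],ox+47)] for r in range(oy+42,oy+53)]); print(lr)
print('eye heights',k[2]['e'],s[2]['e'])
```

```text
L 46.33387 [ 0.4333 -0.1772]
R 45.73976 [ 0.4484 -0.1978]
B -44.67199 [ 0.4254 -0.2043]
width 0.025299905496997066
knob centre [ 0.441  -0.1872]
[251.1879 251.2059 251.1212 251.1067 251.2183 251.1308 251.164  251.0545
 250.9957 251.0545 251.0556 251.0049 251.073  251.05   251.1786]
flat line 65.60094 [0.543 0.061]
arc [262.1333 262.0472 262.25   262.     262.    ]
[[306.4769 325.007 ]
 [306.793  325.0613]
 [306.9474 324.7961]
 [306.976  324.6069]
 [306.8871 324.6829]
 [306.7333 324.7201]
 [306.6026 325.0256]
 [306.0614 325.2299]
 [305.8981 325.4492]
 [305.8929 325.5421]
 [305.9789 325.45  ]]
eye heights [ 0.4942 -0.1376  0.2825] [0.6088 0.0297 0.3327]
```

Run:
```python
from h import *
import pickle
np.set_printoptions(precision=4,suppress=True)
s=pickle.load(open('sh.pkl','rb')); A=np.radians(-24.4); n=np.array([np.cos(A),np.sin(A)])
f=onz(s[2],[[315.7,251.1]],.092)[0,:2]; print('shaft axis',f-.002*n)
b=onz(s[2],[[315.7,262.1]],.091)[0,:2]; print('from arc',b+.007*n)
kc=np.array([.4407,-.1875])
env.movel(np.array([*kc,.15]),frame=down(np.radians(-44.5)),rate=.3)
env.movel(np.array([*kc,.0085]),rate=.12)
effector.grasp(squeeze=45); st=env.sense(); print(st['gripper_width'],st['grasp_force'],st['ee_pos'],st['wrist_force'])
env.movel(np.array([*kc,.15]),rate=.2); env.pause(.1)
w=cam('wrist'); pickle.dump(w,open('hand.pkl','wb')); st=env.sense(); print(st['wrist_force'],st['t'])
save('hand',w[0][230:400,216:416].repeat(3,0).repeat(3,1))
print(proj(w[2],[[*kc,.15+.0315],[*kc,.15]]))
```

```text
shaft axis [0.5411 0.0617]
from arc [0.5412 0.0617]
0.02560217290185788 45.0000224635005 [ 0.4407 -0.1874  0.0085] [-0.3143  0.3859  0.1218]
[-0.2127 -0.5971 -0.6442] 22.2417
[[315.6798 317.2218]
 [315.9647 289.3818]]
```

View pics/hand.png

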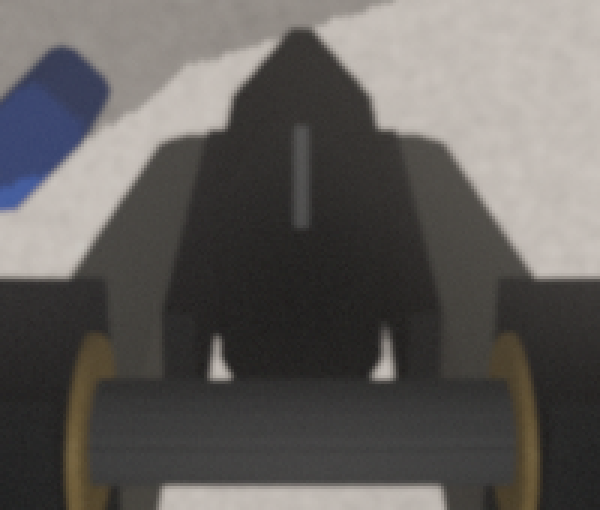

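The knob is held straight. Its index line is at about x=316 against a predicted 315.7, so there is no lateral bias. Next I check the nose row, then go above the shaft.

Run:
```python
from h import *
import pickle
np.set_printoptions(precision=4,suppress=True)
w=pickle.load(open('hand.pkl','rb')); G=w[0].mean(2); kc=np.array([.4407,-.1874]); A=np.radians(45.5); n=np.array([np.cos(A),np.sin(A)])
print(G[232:248,315:318].mean(1).round())
for z in (.1415,.1815):
  for dx in (.025,.026,.027,.028,.029): print(z,dx,proj(w[2],[*(kc+dx*n),z])[0])
print('back',proj(w[2],[*(kc-.023*n),.1815])[0])
A=np.radians(-24.4); n=np.array([np.cos(A),np.sin(A)]); t=np.array([.5411,.0617])+.0003*n
env.movel(np.array([*kc,.19]),rate=.25)
env.reach(np.array([*t,.14]),down(A-np.pi/2)); env.pause(.2)
st=env.sense(); print(st['ee_pos'],st['wrist_force'],st['moment'],st['t'])
```

```text
[142. 142. 141. 141. 141. 139. 128. 102.  72.  58.  55.  55.  54.  55.
  53.  54.]
0.1415 0.025 [315.88   240.4855]
0.1415 0.026 [315.8791 238.7096]
0.1415 0.027 [315.8782 236.9286]
0.1415 0.028 [315.8773 235.1426]
0.1415 0.029 [315.8764 233.3515]
0.1815 0.025 [315.4779 264.6552]
0.1815 0.026 [315.476  262.4523]
0.1815 0.027 [315.4741 260.2412]
0.1815 0.028 [315.4722 258.0217]
0.1815 0.029 [315.4703 255.7939]
back [315.5647 360.9855]
[0.5414 0.0608 0.1401] [ 0.0615  1.0433 -2.0595] [-0.0007  0.0261  0.0137] 24.3
```

```bash
cat >> h.py <<'E'
A=np.radians(-24.4); N=np.array([np.cos(A),np.sin(A)]); Lt=np.array([-N[1],N[0]]); RK=down(A-np.pi/2)
E
python3 - <<'E'
from h import *
np.set_printoptions(precision=4,suppress=True)
t=np.array([.5411,.0617])+.0008*N
env.movel(np.array([*t,.104]),frame=RK,rate=.1); env.pause(.3)
st=env.sense(); e=t-np.array(st['ee_pos'][:2]); print('err',e,st['ee_pos'][2],st['t']); f0=np.array(st['wrist_force']); c=t+e
print(np.degrees(np.arctan2(st['tcp_rot'][1][1],st['tcp_rot'][0][1])))
for z in np.arange(.102,.0855,-.001):
    env.movel(np.array([*c,z]),rate=.03); st=env.sense(); f=np.array(st['wrist_force'])-f0
    print(round(z,4),np.array(st['ee_pos']),f.round(1),np.array(st['moment']).round(2))
    if f[2]>4: break
print(st['t'])
E
```

```text
err [-0.0003 -0.0001] 0.10452716978697711 25.1083
-114.39638399107172
0.102 [0.5414 0.0613 0.1019] [ 0.4 -1.4 -0.2] [ 0.11 -0.04  0.04]
0.101 [0.5414 0.0613 0.1009] [ 1.4 -1.6  0.4] [ 0.05 -0.06  0.02]
0.1 [0.5415 0.0613 0.0999] [ 0.6 -0.7  0.4] [ 0.02 -0.01  0.  ]
0.099 [0.5415 0.0614 0.099 ] [-0.3 -0.1  0. ] [ 0.17 -0.09 -0.  ]
0.098 [0.5415 0.0615 0.098 ] [ 1.   0.1 -0.7] [ 0.31 -0.06  0.05]
0.097 [0.5415 0.0615 0.097 ] [ 1.7 -0.2 -1.2] [ 0.31 -0.04 -0.  ]
0.096 [0.5415 0.0615 0.096 ] [ 1.4  1.4 -0.9] [ 0.41 -0.09 -0.  ]
0.095 [0.5415 0.0615 0.0949] [ 1.3  1.2 -1.2] [ 0.49 -0.06 -0.06]
0.094 [0.5415 0.0615 0.094 ] [ 0.9  1.  -0.8] [ 0.52 -0.09  0.03]
0.093 [0.5415 0.0615 0.093 ] [0.4 1.1 0.7] [ 0.61 -0.13  0.02]
0.092 [0.5415 0.0614 0.092 ] [1.  1.3 0. ] [ 0.63 -0.1   0.01]
0.091 [0.5415 0.0614 0.091 ] [ 0.9  1.4 -1. ] [ 0.72 -0.02 -0.02]
0.09 [0.5415 0.0615 0.0899] [1.5 2.  0.3] [ 0.81 -0.15 -0.08]
0.089 [0.5415 0.0615 0.089 ] [1.6 1.2 0.1] [ 0.84 -0.09 -0.02]
0.088 [0.5415 0.0614 0.0879] [ 1.6  2.3 -0.3] [ 0.9  -0.12  0.03]
0.087 [0.5415 0.0614 0.0869] [0.6 2.5 1.4] [ 0.94 -0.12 -0.02]
0.086 [0.5416 0.0614 0.0863] [-0.4  2.9  5.2] [ 0.94  0.15 -0.01]
29.3583
```

It slid on freely and met the spring at TCP z=0.0865, as predicted. Next I press to the stop.

Run:
```python
from h import *
effector.grasp(squeeze=58)
st=env.sense(); c=[.5413,.0616]
for z in np.arange(.085,.0765,-.001):
    env.movel(np.array([*c,z]),rate=.03); env.pause(.05); st=env.sense(); f=np.array(st['wrist_force'])
    print(round(z,4),np.array(st['ee_pos']).round(4),f.round(1),np.array(st['moment']).round(2),round(st['gripper_width'],4))
    if f[2]>20: break
env.pause(.5); st=env.sense(); print(st['wrist_force'],st['ee_pos'],st['t'])
w=cam('scene'); p=proj(w[2],[.5413,.0616,.11])[0].astype(int); 
r=cam('wrist')[0][230:400,216:416].repeat(2,0).repeat(2,1)
a=cv2.resize(w[0][p[1]-42:p[1]+43,p[0]-50:p[0]+50],(400,340),interpolation=cv2.INTER_CUBIC)
save('end',np.hstack([a,r]))
```

```text
0.085 [0.5416 0.0614 0.0852] [0.3 2.6 4.8] [ 0.71  0.04 -0.01] 0.0256
0.084 [0.5416 0.0615 0.0842] [-0.9  2.2  6.2] [ 0.72  0.06 -0.03] 0.0257
0.083 [0.5416 0.0615 0.0833] [-0.8  3.   6.7] [ 0.69  0.16 -0.03] 0.0256
0.082 [0.5416 0.0615 0.0825] [-0.3  2.5  8.7] [0.68 0.25 0.03] 0.0254
0.081 [0.5416 0.0615 0.0816] [-1.1  2.5  8.6] [ 0.68  0.4  -0.  ] 0.0258
0.08 [0.5416 0.0615 0.0807] [-1.1  2.7  9.5] [ 0.67  0.41 -0.  ] 0.0256
0.079 [0.5416 0.0615 0.0802] [-2.7  2.4 13.5] [ 0.6   0.76 -0.05] 0.0256
0.078 [0.5418 0.0615 0.0801] [-5.3  1.9 21.3] [ 0.54  1.23 -0.01] 0.0257
[-4.9117332   1.47197275 22.16926415] [0.54178213 0.06150218 0.08010912] 32.475
```

View pics/end.png

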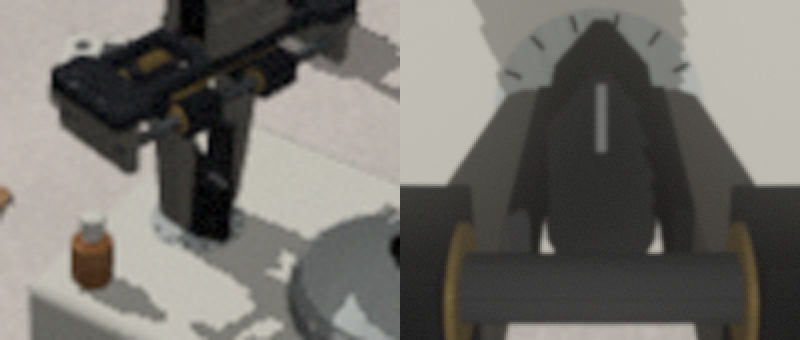

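The knob sits in the fingers exactly as before (index line on the same rows). The spring force rose over 6 mm and ended at a hard stop with 22 N. I'm handing in now.

```bash
python3 -c "
from h import *
print(workorder.finish_job())"
```

```text
the job is handed in; nothing more can be done
None
```

The tin stands upright in the tray, and the knob is fully on the shaft and held pressed against its stop (about 22 N); I handed the job in at about 32.6 s of the 61 s allowed, with no verdict returned.

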